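Put the caliper away in its snap-shut case

TASK

Put the digital caliper away: lay it gently in the moulded tray of its open orange case, display up, jaws in the wide pocket with the long jaws towards the catch, so that it lies fully home. Then swing the lid shut and press down its free edge, just above the catch, until the sprung catch clicks and holds the lid shut by itself, never pushing on the case or lid with more than 20 N. Leave everything else on the bench where it is.

Things in the scene. Friction and masses are not known exactly. Their poses are not given: they have to be found in the camera images.
- case: Orange caliper case, 120 (x) by 264 mm (y). Origin: centre of the shell's underside, 8 to 12 mm above the bench on four soft rubber feet stuck to the bench (it cannot slide, but sinks some mm while pressed). x runs from hinge side to catch side, y along it, z up. Above the origin: tray floor 4, tray ribs to 16, rim 20, top of the shut lid 28 mm. Walls 4 mm.
- seat (a point): Where caliper_mid lies when the caliper is fully home (flat on the tray floor): case x 0, y -34, z 11.5 mm; axes as the case's. Seen from this point: beam slot x -11 to +11, y +108 to +156 mm; jaw pocket x -28 to +50, y -88 to -38 mm; between them an open finger well, x -56 to +56 mm. The caliper has about 3 mm play sideways, 4 mm lengthways.
- caliper_mid (a point): Balance point of the loose digital caliper (170 g), half-way up its black housing. Grip the housing: 38 mm wide (x -19 to 19), y -52 to 22, 15 mm thick (this point 7.5 mm up). Steel beam y -84 to 152, 16 mm wide; long jaws to x +48, short to x -24, at y -87 to -53; beam and jaws are 3 to 7 mm above the underside. z up (display). Stowed, its axes point as the case's.
- lid (a joint): Lid angle, rad: 0 fully shut, 1.57 upright, up to 2.1 leaning back past the hinge. Lid 120 mm deep, 264 wide, 8 thick, 150 g, on a springy hinge: stays put wide open, springs up if let go uncaught when nearly shut. The catch resists from 0.04 rad, takes 10 to 14 N at the free edge, and clicks only within 1 mm of the rigid rim. Caught the lid reads about 0.01; uncaught over 0.03.
- lid_edge (a point): Where to press: outer face of the lid, 108 mm from the hinge line (12 mm inside the free edge), at the middle, just above the catch. Its x points along the lid from hinge to free edge, z out of the outer face. Nearer the hinge the catch needs much more force.
- lid_hinge (a point): Middle of the hinge line: case x -60, z 20 mm; does not turn with the lid; axes as the case's, hinge line along y. With the lid at angle a, a point r along the lid and h outward (outer face h = 8 mm) lies at x = r cos a - h sin a, z = r sin a + h cos a from here.
- cup: Bystander: frosted plastic cup, 80 mm across, 115 mm high. Origin under its centre.
- bottle: Bystander: brown glass bottle, 62 mm across, 225 mm high. Origin under its centre.
- block: Bystander: dark hardwood handle block, 42 by 200 (y) by 32 mm. Origin under its centre.
- knife_blank: Bystander: forged dark steel knife blank, about 28 mm by 260 (y) by 5 mm. Origin under its middle.
- marker: Bystander: red and black marker pen, 14 mm thick, 130 mm long (y), lying. Origin under its middle.
- lighter: Bystander: black pocket lighter, 24 by 75 (y) by 12 mm, lying. Origin under its middle.
- lens_cap: Bystander: black lens cap, 62 mm across, 8 mm high. Origin under its centre.
- catch (a joint): Sprung bolt in the black housing on the middle of the case's +x wall (out to case x = 81 mm, 43 mm wide). 0 m = home; the lid's tongue pushes it out by about 3 mm and it snaps back to 0 as the lid clicks shut.

How it is judged:
By the outcome, as a careful person would: the job done as asked, in the order asked, and still so for the second after the job is handed in, with the robot touching nothing.
It also fails if it takes over 62 s, if anything falls off the work surface, if the arm or the gripper's body presses on something with over 40 N, if the wrist force passes 120 N, or if a joint passes its speed limit or range.

ROBOT

A 6-joint arm with a two-finger parallel gripper is mounted at the origin on the work surface. World frame = base frame: x ahead of the robot, y to its left, z up, the work surface at z = 0. Lengths are in m, angles in degrees, forces in N, time in s.
With the tool pointing down it reaches from about 0.325 to 0.85 m from the base axis. Payload 15.5 kg.
Tool frame: the origin (TCP) lies at the very end of the fingers, on their centre line; the grasp point (between the pads) lies arm.grip_depth behind it (arm.grip_depth is the distance from the TCP to the grasp point, in m); z points along the fingers, y is the line along which they close (so a half turn about z gives the same grasp; the last joint's range is limited). The gripper opens to 91 mm and grips with 3 to 60 N. Pads are 32 mm wide; open, the fingers measure 118 mm over their backs; the gripper's body (76 mm by 178 mm) begins 60 mm behind the grasp point.
Start: joints at [-76.289, 28.281, 77.091, -0, 74.628, -5.472], TCP at [0.205, -0.59, 0.214] pointing down, gripper open.
Joint ranges: [-166.48, 166.48], [-47.26, 123.95], [12.59, 153.08], [-70.14, 250.14], [6.76, 159.57], [-176.63, 176.63]. Speed limits (degrees/s): [108.29, 108.29, 147.25, 172.46, 172.46, 172.46].

INTERFACE

Orientations are given as a 3x3 rotation matrix whose columns are the frame's x, y, z axes.
In Python, from rig import arm gives the robot as it stands. Calls block until the motion is done:
- arm.move_to(position, orientation): joint-space move of the TCP to a pose.
- arm.move_l(position, orientation=None, feed=0.15): straight line of the TCP; orientation=None keeps the orientation; feed is the mean speed in m/s.
- arm.move_joints(angles): joint-space move.
- arm.grip(opening): finger opening in m; the grip force is fixed at half the most; returns when the fingers have stopped.
- arm.sleep(seconds).
- arm.solve_ik(position, orientation): joint angles nearest the present ones, or None.
- arm.snapshot(name): name is "side" or "top"; returns the picture (480x640x3 uint8, red, green, blue); there is no depth.
- arm.get_calibration(name): a dict with "intrinsics" (3x3 intrinsics, pixels), "cam_to_world" (4x4, takes a point from camera to world coordinates). Camera axes: x right, y down, z forward; pixel columns grow to the right and rows downward; lengths in m; the calibration is good to about 2 mm. A picture is of the moment at which its call begins. get_calibration takes no time and is no camera call.
A pose or a line that the arm cannot do raises arm.Unreachable and nothing moves.
- arm.sign_off(): hands the job in; it is judged then, once.
Readings, each from a call of its own:
- arm.current_t(): time.
- arm.current_joint_positions(): joint angles.
- arm.current_dq(): joint speeds.
- arm.current_tau(): joint torques, N m.
- arm.current_ee_pos(): TCP position.
- arm.current_tool_rot(): TCP orientation.
- arm.current_force(): force on the tool from outside, world axes, zero at the start.
- arm.current_torque(): the same for the moment, N m.
- arm.current_width(): finger opening in m.
- arm.current_grasp_force(): force on a finger pad.
Only numpy, scipy, OpenCV 4.12 (cv2) and the standard library are available. Lean on these libraries where they do the work, as an engineer would, in place of code of your own. Each camera call takes 0.05 s, during which the arm holds its last target. There are 200 camera calls.

## Working session

There is one attempt and no reset: what is moved stays moved. The work goes in short steps, each a Python script; the robot and the scene stay as the last script left them, time stands still between calls to the robot, and variables do not carry over. Pictures are saved under pics/ and viewed, at most 10 in all, crops included, and the job is handed in when it is done.

```bash
mkdir -p pics; ls
python3 - <<'E'
from rig import arm
import cv2
for n in("side","top"):
    cv2.imwrite(f"pics/{n}0.png",arm.snapshot(n)[:,:,::-1])
    c=arm.get_calibration(n);print(n,c["intrinsics"],c["cam_to_world"])
print(arm.grip_depth,arm.current_t(),arm.current_width(),arm.current_tool_rot())
E
```

```text
pics
side [[539.10378973   0.         322.78497248]
 [  0.         539.10378973 246.40519667]
 [  0.           0.           1.        ]] [[-0.95880242 -0.16093277  0.23409094  0.29448434]
 [-0.28405678  0.53412401 -0.79625579  0.90156351]
 [ 0.00311006 -0.8299471  -0.55783343  0.71112207]
 [ 0.          0.          0.          1.        ]]
top [[581.0721236    0.         322.77595531]
 [  0.         581.0721236  235.11584745]
 [  0.           0.           1.        ]] [[-0.01954719 -0.99724355  0.07157664  0.46577745]
 [-0.99977048  0.01886838 -0.01014757  0.01557928]
 [ 0.00876907 -0.07175857 -0.99738348  1.38019941]
 [ 0.          0.          0.          1.        ]]
0.0188 0.1 0.09119545832051548 [[ 9.44481400e-01  3.28564792e-01 -2.48959692e-04]
 [ 3.28564870e-01 -9.44480849e-01  1.02528644e-03]
 [ 1.01735363e-04 -1.05016338e-03 -9.99999443e-01]]
```

View pics/top0.png

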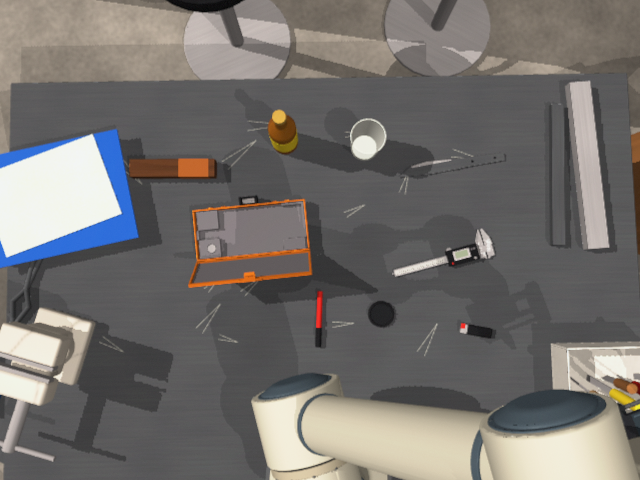

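View pics/side0.png

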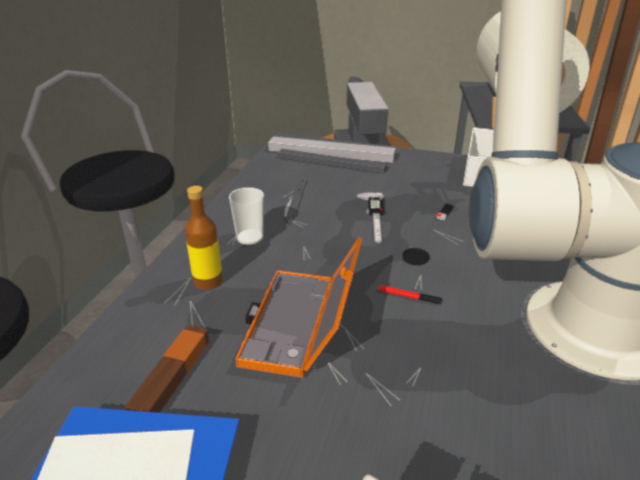

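The top view shows the case with its catch at (249,200), away from the robot, and its lid leaning towards the robot. The caliper runs from its beam end at (395,273) to its jaws at (487,245). Next I'll enlarge both.

Run:
```python
import cv2,numpy as np
t=cv2.imread("pics/top0.png");s=cv2.imread("pics/side0.png")
a=cv2.resize(t[190:295,180:320],(800,600),interpolation=cv2.INTER_CUBIC)
a=cv2.resize(t[190:295,180:320],None,fx=5.7,fy=5.7,interpolation=cv2.INTER_CUBIC)
b=cv2.resize(t[220:285,385:505],None,fx=6.6,fy=6.6,interpolation=cv2.INTER_CUBIC)
c=cv2.resize(s[225:385,225:375],None,fx=3.7,fy=3.7,interpolation=cv2.INTER_CUBIC)
cv2.imwrite("pics/a.png",a);cv2.imwrite("pics/b.png",b);cv2.imwrite("pics/c.png",c)
```

```text
(no output)
```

View pics/a.png

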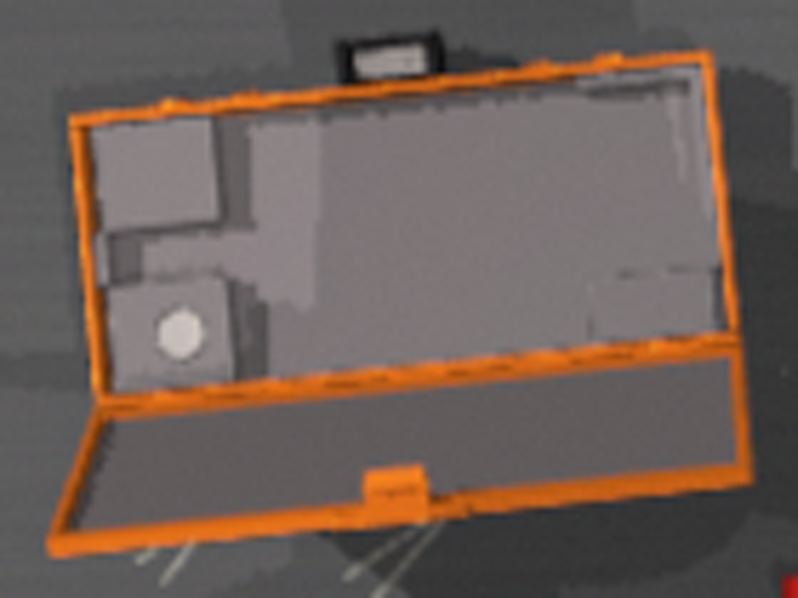

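View pics/b.png

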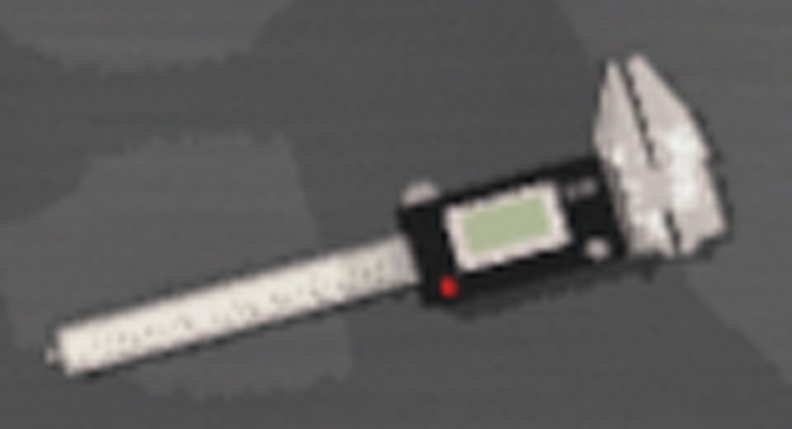

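View pics/c.png

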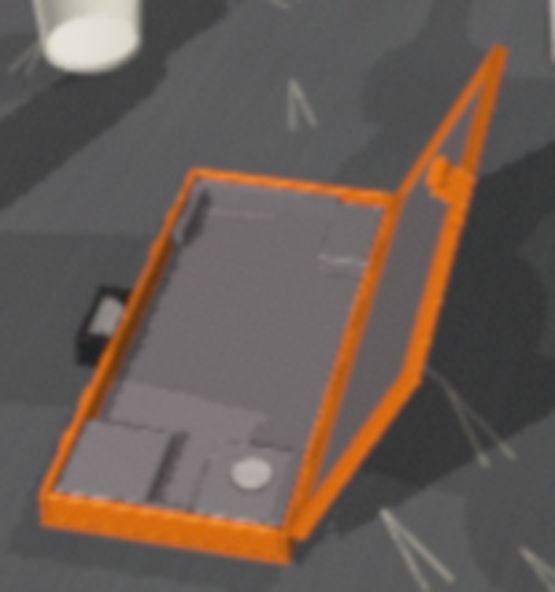

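The caliper lies display up with its long jaws pointing to image-up, which is world +x. It only needs a small yaw to match the case. I'll fit both poses from the corners I read off the crops.

```bash
cat > h.py <<'E'
from rig import arm
import numpy as np, cv2
from scipy.optimize import least_squares
from scipy.spatial.transform import Rotation as R
def proj(n,P):
    c=arm.get_calibration(n);T=np.linalg.inv(c["cam_to_world"])
    q=(np.atleast_2d(P)@T[:3,:3].T+T[:3,3])@c["intrinsics"].T
    return q[:,:2]/q[:,2:]
def Rz(a): return R.from_euler("z",a).as_matrix()
E
cat > fit.py <<'E'
from h import *
ca=lambda p:np.array(p)/5.7+[180,190]
cs=lambda p:np.array(p)/3.7+[225,225]
cb=lambda p:np.array(p)/6.6+[385,220]
def L(a,r,h,y): return [-.06+r*np.cos(a)-h*np.sin(a),y,.02+r*np.sin(a)+h*np.cos(a)]
topc=ca([[70,115],[712,50],[742,340],[95,408],[48,553],[752,480]])
sidec=cs([[192,170],[40,495],[502,45],[415,380]])
def pts(p,n):
    a=p[4]
    b=[[.06,.132,.02],[.06,-.132,.02],[-.06,-.132,.02],[-.06,.132,.02],L(a,.12,.008,.132),L(a,.12,.008,-.132)]
    if n=="side": b=[b[1],b[0],L(a,.12,.004,-.132),L(a,.12,.004,.132)]
    return np.array(b)@Rz(p[3]).T+p[:3]
def res(p,w=.5): return np.r_[(proj("top",pts(p,"top"))-topc).ravel(),w*(proj("side",pts(p,"side"))-sidec).ravel(),(p[2]-.01)*500]
for w in (0.,.5,1):
    s=least_squares(res,[.43,.15,.01,0,1.9],args=(w,),x_scale=[.1,.1,.01,.1,.1])
    print(w,s.x.round(4),np.degrees(s.x[3]).round(2)); 
    r=s.fun[:20].reshape(-1,2)
    if w: r[6:]/=w
    print(r.round(1).tolist())
tc=cb([[400,208],[598,160],[628,258],[425,305],[62,350],[625,57]])
m=np.array([[.019,.022,.0075],[.019,-.052,.0075],[-.019,-.052,.0075],[-.019,.022,.0075],[0,.152,-.0005],[.048,-.070,-.0005]])
f=lambda p:(proj("top",m@Rz(p[2]).T+[p[0],p[1],.0075])-tc).ravel()
s=least_squares(f,[.4,-.2,0]);print(s.x.round(4),np.degrees(s.x[2]),s.fun.round(1))
E
python3 fit.py
```

```text
0.0 [0.5778 0.1688 0.0101 0.0831 2.0019] 4.76
[[-0.1, 0.0], [-0.1, 0.0], [-0.2, 0.2], [-0.0, -0.2], [0.3, -0.1], [0.1, 0.0], [0.0, -0.0], [-0.0, -0.0], [-0.0, -0.0], [-0.0, -0.0]]
0.5 [0.5779 0.169  0.0092 0.0842 2.0105] 4.83
[[-0.2, 0.1], [-0.2, 0.0], [-0.3, 0.1], [-0.0, -0.1], [0.4, 0.4], [0.1, 0.3], [-0.1, -1.0], [-0.4, -0.1], [-0.4, -0.1], [-1.5, -1.0]]
1 [0.5777 0.1692 0.0087 0.0858 2.0166] 4.92
[[-0.2, 0.3], [-0.3, 0.0], [-0.3, 0.1], [0.0, 0.1], [0.5, 0.8], [0.2, 0.6], [-0.1, -0.7], [-0.3, 0.2], [-0.1, 0.2], [-0.9, -0.6]]
[ 0.5071 -0.3128  0.2337] 13.392238292616598 [ 0.1 -0.4  0.3 -1.   0.1 -0.2  0.6  0.6 -0.3 -0.2 -0.7  1.2]
```

The fit residuals are under about 1 px. The case is at (0.578, 0.169), yaw 4.8°, lid 2.0 rad, and the caliper is at (0.507, -0.313), yaw 13.4°. I'll grip slightly behind the thumb roller and lean the tool a little away from the lid.

```bash
cat >> h.py <<'E'
CASE=np.array([.5779,.1690,.0093]);CY=np.radians(4.82)
CAL=np.array([.5071,-.3128,.0]);KY=.2337
TH=np.radians(4)
def toolR(yaw,th=TH,sgn=1):
    z=np.array([-np.sin(th),0,-np.cos(th)]);y=sgn*np.array([np.cos(th),0,-np.sin(th)])
    return Rz(yaw)@np.c_[np.cross(y,z),y,z]
G=np.array([0,-.012,.0065]) # TCP relative to caliper point on underside, caliper axes
E
python3 - <<'E'
from h import *
p=Rz(KY)@G+CAL
for s in(1,-1):
    q=arm.solve_ik(p+[0,0,.1],toolR(KY,sgn=s));q2=arm.solve_ik(CASE+[0,-.04,.1],toolR(CY,sgn=s));print(s,q,q2)
    if q is not None:ok=(s,q)
s=min((1,-1),key=lambda s:abs(np.array(arm.solve_ik(p,toolR(KY,sgn=s)))[5]))
print(s);o=toolR(KY,sgn=s)
arm.grip(.06);arm.move_to(p+[0,0,.1],o)
cv2.imwrite("pics/s1.png",np.vstack([cv2.resize(arm.snapshot("side")[100:320,270:520],None,fx=1.8,fy=1.8)[:,:,::-1]]))
print(arm.current_t(),arm.current_ee_pos()-p,arm.current_width(),arm.current_force())
E
```

```text
1 [-36.34520781  34.66945315  84.25979754  -3.40397135  63.69868999
 -48.15660108] [ 6.72688703 34.11346398 84.91248618  0.14677544 64.97191398  1.84015007]
-1 [-36.34520781  34.66945315  84.25979754  -3.40397135  63.69868999
 131.84339892] None
1
2.35 [-0.0003735  -0.00117861  0.10037414] 0.06006986051393966 [ 0.16357437 -0.00083084  0.113076  ]
```

View pics/s1.png

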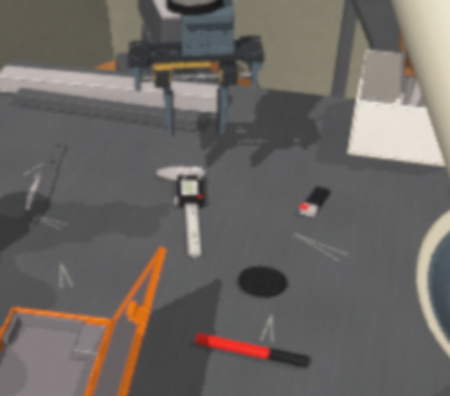

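The crop shows the open gripper straddling the caliper (housing at crop (190,190)). The gripper body is widest along the closing line, so the lean is needed. Now I'll grasp and carry.

Run:
```python
from h import *
p=Rz(KY)@G+CAL;o=toolR(KY)
arm.move_l(p,o,feed=.08);f=arm.current_force();print(f,arm.current_ee_pos()-p)
arm.grip(.03);print(arm.current_width(),arm.current_grasp_force(),arm.current_force())
arm.move_l(p+[0,0,.15],o,feed=.15);print(arm.current_width(),arm.current_force(),arm.current_t())
c=CASE+Rz(CY)@(np.array([0,-.034,.004])+G)
arm.move_to(c+[0,0,.15],toolR(CY))
arm.move_l(c+[0,0,.05],toolR(CY),feed=.12)
arm.sleep(.3)
print(arm.current_t(),arm.current_ee_pos()-c,arm.current_force())
t=arm.snapshot("top")[:,:,::-1];s=arm.snapshot("side")[:,:,::-1]
cv2.imwrite("pics/t2f.png",t);cv2.imwrite("pics/s2f.png",s)
cv2.imwrite("pics/m2.png",np.hstack([cv2.resize(t[180:300,180:330],(400,320)),cv2.resize(s[215:380,220:390],(400,388))[:320]]))
```

```text
[-0.13382607 -0.06272426 -0.52648673] [ 0.0003076  -0.00022589  0.00050069]
0.03767845346807076 29.932781299576163 [ 0.51594125 -0.11500444  2.51258624]
0.037412213663107985 [ 0.3499215   0.20594839 -2.17874077] 5.3667
8.3083 [1.98207846e-04 2.94250345e-05 5.04108074e-02] [ 0.23787602  0.80801092 -1.70122482]
```

View pics/m2.png

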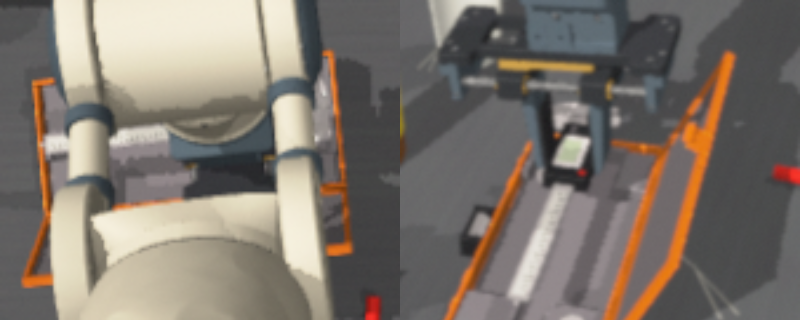

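The caliper is held display up above the tray. Its beam end is at about top pixel (197.6,234.4) and side pixel (271.8,341.6), so I'll compare that with the prediction.

Run:
```python
from h import *
for n in("top","side"):
    P=np.array([[0,.152,-.0005],[.008,.152,-.0005],[-.008,.152,-.0005],[-.019,.022,.0075],[.019,.022,.0075],[.048,-.07,-.0005]])+[0,-.034,.0115+.0504]
    print(n,proj(n,P@Rz(CY).T+CASE).round(1).tolist())
t=cv2.imread("pics/t2f.png")[210:260,185:255];s=cv2.imread("pics/s2f.png")[255:350,250:320]
cv2.imwrite("pics/m3.png",np.hstack([cv2.resize(t,None,fx=6,fy=6,interpolation=2),np.zeros((300,4,3),np.uint8)]+[cv2.resize(s,None,fx=5,fy=5,interpolation=2)[-300:]]))
```

```text
top [[196.7, 233.9], [196.4, 230.3], [197.0, 237.4], [254.5, 236.0], [252.9, 219.3], [292.5, 202.8]]
side [[269.8, 340.5], [265.2, 339.8], [274.4, 341.2], [299.0, 291.1], [279.4, 288.5], [277.9, 262.3]]
```

View pics/m3.png

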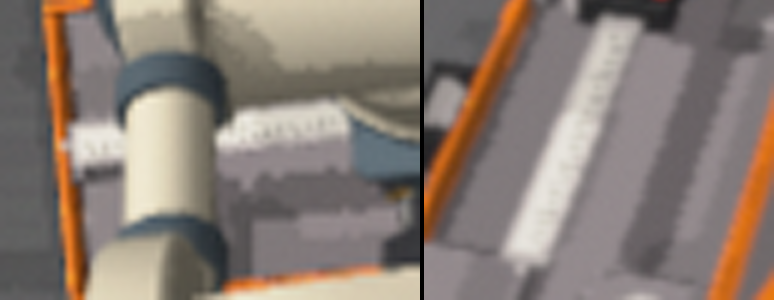

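The yaw matches exactly, but the image is offset by about (+0.8,+1.3) px. That makes the held caliper about 2 mm short in x and y compared with the case seen by the same camera. I'll correct for that, descend to just above the ribs and look.

```bash
cat >> h.py <<'E'
OFF=np.array([.002,.0015,0])
C=CASE+Rz(CY)@(np.array([0,-.034,.004])+G)+OFF
E
python3 - <<'E'
from h import *
arm.move_l(C+[0,0,.013],toolR(CY),feed=.06);arm.sleep(.2)
print(arm.current_t(),(arm.current_ee_pos()-C).round(4),arm.current_force())
t=arm.snapshot("top")[:,:,::-1];s=arm.snapshot("side")[:,:,::-1]
t=t[195:270,180:260];s=s[275:375,225:325]
cv2.imwrite("pics/m4.png",np.hstack([cv2.resize(t,None,fx=5,fy=5,interpolation=2)]+[cv2.resize(s,None,fx=4,fy=4,interpolation=2)[-375:]]))
E
```

```text
9.375 [0.0002 0.     0.0134] [ 0.60768697  0.56221456 -2.07530929]
```

View pics/m4.png

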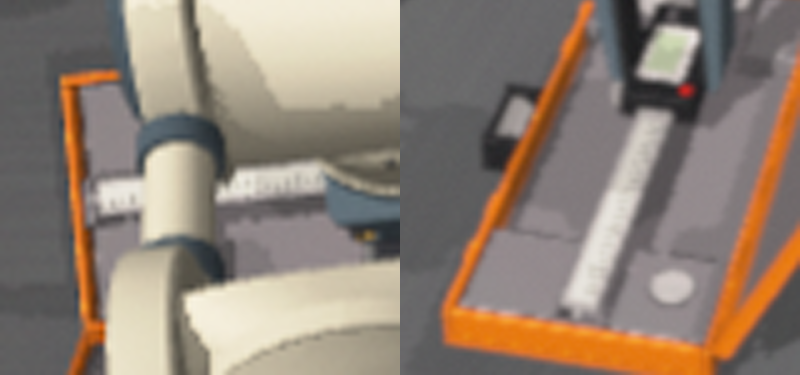

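The beam end sits between the two ribs, with the slot edges visible on both sides. I'll descend in small steps, watching the force.

Run:
```python
from h import *
f0=arm.current_force()
z=.013
while z>-.004:
    z-=.0015
    arm.move_l(C+[0,0,z],toolR(CY),feed=.03)
    f=arm.current_force()-f0;e=arm.current_ee_pos()-C
    print(round(z,4),e.round(4),f.round(2),arm.current_torque().round(2))
    if f[2]>2.5 or np.hypot(*f[:2])>4: break
print(arm.current_t())
```

```text
0.0115 [-0.     -0.      0.0114] [0.24 0.61 0.02] [-0.05 -0.18  0.03]
0.01 [-0.0001  0.      0.0099] [-0.03  0.37  0.13] [-0.01 -0.12  0.03]
0.0085 [-0.0001 -0.      0.0084] [ 0.09 -0.2  -0.03] [-0.04 -0.17 -0.01]
0.007 [-0.0001 -0.      0.0069] [0.85 0.55 0.99] [-0.05 -0.17  0.02]
0.0055 [-0.0001  0.      0.0054] [ 1.07 -0.36  1.25] [-0.03 -0.2   0.04]
0.004 [-0.0001 -0.      0.0039] [-0.22  0.93 -0.51] [-0.01 -0.17 -0.05]
0.0025 [-0.     -0.      0.0024] [0.66 1.08 0.38] [-0.04 -0.13  0.03]
0.001 [-0.0001 -0.      0.0009] [0.59 0.13 0.52] [-0.06 -0.14 -0.01]
-0.0005 [ 0.0001 -0.     -0.0005] [ 0.1  -0.03  1.98] [ 0.01 -0.18 -0.03]
-0.002 [ 0.0001  0.     -0.0018] [-0.47 -0.66  6.33] [-0.03  0.05  0.02]
11.975
```

It touched down smoothly at the expected floor height. Next I'll release, rise and check.

Run:
```python
from h import *
arm.move_l(C+[0,0,-.001],toolR(CY),feed=.03)
arm.grip(.056)
arm.move_l(C+[0,0,.16],toolR(CY),feed=.15)
arm.grip(.0)
q=np.array(arm.current_joint_positions());q[0]-=35;arm.move_joints(q)
print(arm.current_t(),arm.current_width(),arm.current_force())
t=arm.snapshot("top")[:,:,::-1];s=arm.snapshot("side")[:,:,::-1]
cv2.imwrite("pics/t5.png",t);cv2.imwrite("pics/s5.png",s)
t=t[190:295,180:320];s=s[225:385,225:375]
cv2.imwrite("pics/m5.png",np.hstack([cv2.resize(t,(480,360),interpolation=2),cv2.resize(s,(320,341),interpolation=2)[:].copy() if 0 else cv2.resize(s,(320,360),interpolation=2)]))
```

```text
16.2083 0.0004460140115642013 [ 0.20278281  0.6529617  -0.6213807 ]
```

View pics/m5.png

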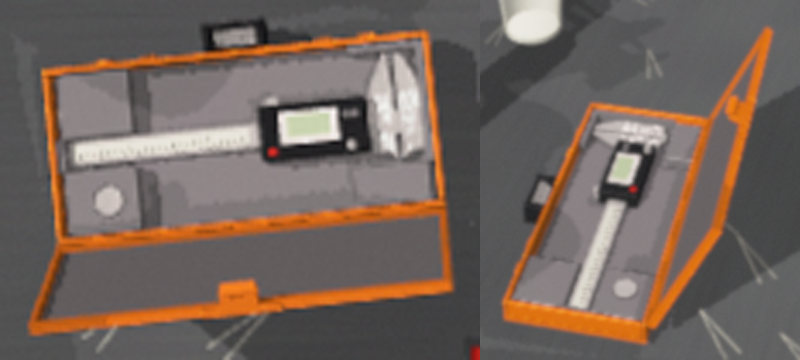

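The views show the caliper home: beam in its slot, housing in the well, jaws in the wide pocket with the long jaws towards the catch. I'll now check reach for the lid path, with the tool turned 90° so the wide body runs along the hinge.

```bash
cat >> h.py <<'E'
HIN=CASE+OFF+Rz(CY)@np.array([-.06,0,.02])
HW=.016
def lidpose(a,r=.108,lift=0.,sgn=1):
    t=np.radians(-4+44*a/2.0)
    z=np.array([np.sin(t),0,-np.cos(t)]);x=sgn*np.array([np.cos(t),0,np.sin(t)])
    h=.008+lift
    c=np.array([r*np.cos(a)-h*np.sin(a),0,r*np.sin(a)+h*np.cos(a)])-HW*sgn*x
    return HIN+Rz(CY)@c,Rz(CY)@np.c_[x,np.cross(z,x),z]
def pre(dx,dz,sgn): 
    p,o=lidpose(2.02,.1,sgn=sgn);return p+Rz(CY)@[dx,0,0]+[0,0,dz],o
E
python3 - <<'E'
from h import *
q0=np.array(arm.current_joint_positions());print(q0.round(1),arm.current_ee_pos())
for s in(1,-1):
    for po in (pre(-.06,.12,s),pre(-.045,0,s),*[lidpose(a,sgn=s) for a in(2,1.5,1,.5,0)]):
        q=arm.solve_ik(*po);print(s,po[0].round(3),None if q is None else np.round(q,0))
K=arm.get_calibration("top")
for n,px in(("bottle",(285,147)),("cup",(364,153))):
    d=K["cam_to_world"][:3,:3]@np.linalg.inv(K["intrinsics"])@[*px,1];o=K["cam_to_world"][:3,3];print(n,o-d*o[2]/d[2])
E
```

```text
[-28.6  29.9  80.1   0.1  74.    1.4] [ 0.55016798 -0.23150012  0.17984524]
1 [0.398 0.155 0.226] [ 23.   3. 133. -68.  12. 171.]
1 [0.413 0.156 0.106] [ 22.  31. 144. 198.  36. -92.]
1 [0.456 0.16  0.114] [ 19.  28. 137. 201.  25. -98.]
1 [0.506 0.164 0.13 ] [ 15.  21. 120. -26.  11. 125.]
1 [0.556 0.169 0.12 ] [ 12.  26. 105.  -4.  31. 101.]
1 [0.595 0.172 0.086] [11. 33. 92. -1. 48. 97.]
1 [0.612 0.173 0.038] [10. 42. 81.  0. 61. 95.]
-1 [0.398 0.155 0.226] [ 23.   3. 133. -68.  12.  -9.]
-1 [0.413 0.156 0.106] [ 22.  31. 144. 198.  36.  88.]
-1 [0.456 0.16  0.114] [ 19.  28. 137. 201.  25.  82.]
-1 [0.506 0.164 0.13 ] [ 15.  21. 120. -26.  11. -55.]
-1 [0.556 0.169 0.12 ] [ 12.  26. 105.  -4.  31. -79.]
-1 [0.595 0.172 0.086] [ 11.  33.  92.  -1.  48. -83.]
-1 [0.612 0.173 0.038] [ 10.  42.  81.   0.  61. -85.]
bottle [0.77909345 0.08827151 0.        ]
cup [ 0.76111403 -0.10156949  0.        ]
```

Strong tilt runs the wrist into its singularity, so I'll use a nearly vertical tool. The side of the finger pushes the free edge first, then the tip takes over.

```bash
sed -i 's/-4+44\*a/-4+14*a/' h.py
python3 - <<'E'
from h import *
S=-1
for po in (pre(-.06,.12,S),pre(-.05,0,S),*[lidpose(a,sgn=S) for a in(2,1.5,1,.5,0)]):
    q=arm.solve_ik(*po);print(po[0].round(3),None if q is None else np.round(q,0))
    if q is None: raise SystemExit
arm.move_to(*pre(-.06,.12,S));print(arm.current_t())
arm.move_l(*pre(-.05,0,S),feed=.12)
arm.sleep(.1);f0=np.mean([arm.current_force() for _ in range(5)],0);print(arm.current_t(),f0,arm.current_width())
for a in np.r_[np.arange(2.0,.19,-.12),.14]:
    arm.move_l(*lidpose(a,.1+.008*(2-a)/2,sgn=S),feed=.1)
    f=arm.current_force()-f0;print(round(a,2),f.round(1),end=" | ")
    if np.linalg.norm(f)>9: print("STOP");break
print(arm.current_t(),arm.current_ee_pos(),lidpose(a,sgn=S)[0])
cv2.imwrite("pics/s6.png",arm.snapshot("side")[:,:,::-1])
E
```

```text
[0.394 0.155 0.233] [ 15.   6. 109.  -2.  55. -79.]
[0.404 0.156 0.113] [ 15.  19. 118.  -3.  33. -78.]
[0.452 0.16  0.121] [ 13.  21. 112.  -2.  38. -80.]
[0.504 0.164 0.136] [ 12.  24. 101.  -1.  49. -82.]
[0.556 0.168 0.124] [ 11.  29.  92.  -0.  56. -83.]
[0.595 0.172 0.088] [ 11.  36.  85.   0.  60. -84.]
[0.612 0.173 0.038] [ 10.  42.  81.   0.  61. -85.]
17.8667
19.1167 [-0.06011821  0.60772578  0.46150326] 0.0003788796404676654
2.0 [-0.4 -0.4 -0.6] | 1.88 [-0.6 -0.5 -0.2] | 1.76 [-0.6 -0.5 -0.5] | 1.64 [-0.6 -0.1 -0.1] | 1.52 [-0.1 -0.7 -2. ] | 1.4 [ 0.  -0.5 -1.4] | 1.28 [-0.7 -0.8 -0.8] | 1.16 [-0.6  0.4 -0.6] | 1.04 [ 0.5  0.1 -0.9] | 0.92 [-1.2 -0.1  0.9] | 0.8 [-0.1 -1.1 -0.2] | 0.68 [-0.2 -0.6 -0.4] | 0.56 [-0.6 -0.8  0.2] | 0.44 [ 0.1  0.1 -1. ] | 0.32 [ 0.7 -0.7  0.2] | 0.2 [-1.2 -0.4  0. ] | 0.14 [ 0.1 -0.9 -0.1] | 24.1583 [0.6091073  0.17298209 0.05293861] [0.60964364 0.1730081  0.05313534]
```

Run:
```python
from h import *
s=cv2.imread("pics/s6.png");s0=cv2.imread("pics/s5.png")
def L(a,r,y): return HIN+Rz(CY)@[r*np.cos(a)-.008*np.sin(a),y,r*np.sin(a)+.008*np.cos(a)]
for nm,a in(("shut",.14),("open",2.0)):
  for r in(.04,.1,.117):
    for y in(.12,.09,-.12):
        u,v=proj("side",L(a,r,y))[0].round().astype(int);print(nm,r,y,(u,v),s[v,u,::-1],s0[v,u,::-1])
```

```text
shut 0.04 0.12 (np.int64(281), np.int64(355)) [237 102  10] [137 130 132]
shut 0.04 0.09 (np.int64(286), np.int64(343)) [236  99  10] [134 125 128]
shut 0.04 -0.12 (np.int64(312), np.int64(273)) [184  76  16] [102  99  97]
shut 0.1 0.12 (np.int64(247), np.int64(347)) [236 106  10] [122 116 117]
shut 0.1 0.09 (np.int64(253), np.int64(335)) [237 100  10] [90 76 74]
shut 0.1 -0.12 (np.int64(284), np.int64(266)) [49 50 52] [97 96 98]
shut 0.117 0.12 (np.int64(238), np.int64(344)) [206 112  44] [86 86 87]
shut 0.117 0.09 (np.int64(244), np.int64(333)) [230 122  26] [88 87 88]
shut 0.117 -0.12 (np.int64(276), np.int64(264)) [103  83  48] [97 96 98]
open 0.04 0.12 (np.int64(317), np.int64(353)) [75 75 76] [222 113  15]
open 0.04 0.09 (np.int64(320), np.int64(340)) [76 75 76] [105  98  99]
open 0.04 -0.12 (np.int64(342), np.int64(269)) [78 79 80] [229 124  41]
open 0.1 0.12 (np.int64(332), np.int64(330)) [140 138 133] [220 112  25]
open 0.1 0.09 (np.int64(335), np.int64(318)) [112 111 111] [153  97  72]
open 0.1 -0.12 (np.int64(355), np.int64(248)) [75 75 77] [194 106  50]
open 0.117 0.12 (np.int64(336), np.int64(324)) [106 107 107] [195  99  22]
open 0.117 0.09 (np.int64(340), np.int64(312)) [106 106 106] [198  99  18]
open 0.117 -0.12 (np.int64(359), np.int64(242)) [76 76 76] [222 114  17]
```

The lid pixels show it down under the finger. Next I'll press slowly, watching for the click.

Run:
```python
from h import *
S=-1
p,o=lidpose(.14,sgn=S);f0=np.mean([arm.current_force()[2] for _ in range(4)])
base=arm.current_ee_pos();x=0;pk=0
while x<.028:
    x+=.001 if x<.008 else .0004
    a=max(.14-x/.108,0)
    q=lidpose(a,sgn=S)[0];q[2]=p[2]-x
    arm.move_l(q,o,feed=.02)
    fs=[]
    for _ in range(3): fs.append(arm.current_force()[2]); arm.sleep(.01)
    f=np.mean(fs)+.0
    print(f"{x*1e3:.1f}:{f:.1f}",end=" ")
    if f>17.5: print("CAP");break
    if pk>8 and f<pk-2.5: print("DROP");break
    pk=max(pk,f)
print(arm.current_t(),arm.current_ee_pos(),p,f0)
```

```text
1.0:0.5 2.0:0.8 3.0:1.1 4.0:0.9 5.0:0.5 6.0:0.2 7.0:0.2 8.0:0.7 8.4:0.6 8.8:1.1 9.2:1.3 9.6:0.7 10.0:0.9 10.4:1.0 10.8:1.3 11.2:1.7 11.6:2.3 12.0:3.4 12.4:4.7 12.8:4.8 13.2:5.7 13.6:6.0 14.0:7.0 14.4:6.4 14.8:7.2 15.2:7.4 15.6:7.8 16.0:8.5 16.4:8.9 16.8:8.8 17.2:9.5 17.6:9.7 18.0:9.9 18.4:8.4 18.8:9.2 19.2:10.5 19.6:10.9 20.0:12.7 20.4:13.0 20.8:14.4 21.2:15.0 21.6:15.6 22.0:16.5 22.4:17.5 CAP
36.3083 [0.61200771 0.17323146 0.03162265] [0.60964364 0.1730081  0.05313534] -0.6650590297302401
```

The force dipped at 18.4 mm and then rose more steeply, which looks like the click. I'll rise off and check where the lid stays.

Run:
```python
from h import *
p=arm.current_ee_pos();o=arm.current_tool_rot()
for d in(.002,.004,.006,.008,.010,.013):
    arm.move_l(p+[0,0,d],o,feed=.03);arm.sleep(.03);print(d,arm.current_force()[2].round(1),end=" ")
arm.move_l(p+[0,0,.15],o,feed=.15)
q=np.array(arm.current_joint_positions());q[0]-=40;arm.move_joints(q);arm.sleep(.3)
print(arm.current_t(),arm.current_force())
t=arm.snapshot("top");s=arm.snapshot("side")
cv2.imwrite("pics/t7.png",t[:,:,::-1]);cv2.imwrite("pics/s7.png",s[:,:,::-1])
# fit lid angle: orange mask far/near lid corner extents in side view
def mask(i): 
    h=cv2.cvtColor(i,cv2.COLOR_RGB2HSV);return cv2.inRange(h,(5,150,60),(20,255,255))
def quad(n,a):
    P=[HIN-OFF+Rz(CY)@[r*np.cos(a)-h*np.sin(a),y,r*np.sin(a)+h*np.cos(a)] for r in(0,.12) for h in(0,.008) for y in(-.132,.132)]
    B=[CASE+Rz(CY)@[x,y,z] for x in(-.06,.06) for y in(-.132,.132) for z in(0,.02)]
    m=np.zeros((480,640),np.uint8)
    for Q in(P,B): cv2.fillConvexPoly(m,cv2.convexHull(proj(n,np.array(Q)).round().astype(np.int32)),255)
    return m
for n,i in(("side",s),("top",t)):
    m=mask(i)
    m[:200]=0 if n=="side" else m[:200]
    if n=="side": m[:,380:]=0;m[:,:232]=0
    else: m[:190]=0;m[300:]=0;m[:,:180]=0;m[:,325:]=0
    print(n,cv2.boundingRect(cv2.findNonZero(m)),[(a,cv2.countNonZero(m^quad(n,a))) for a in(0,.02,.04,.07,.1,.15,.2,.3)])
```

```text
0.002 11.0 0.004 6.0 0.006 0.7 0.008 0.8 0.01 0.1 0.013 -0.7 40.975 [-0.30750165 -0.34569582  0.31106618]
side (235, 267, 98, 111) [(0, 209), (0.02, 215), (0.04, 259), (0.07, 319), (0.1, 451), (0.15, 600), (0.2, 651), (0.3, 865)]
top (191, 198, 119, 65) [(0, 204), (0.02, 204), (0.04, 209), (0.07, 209), (0.1, 234), (0.15, 234), (0.2, 256), (0.3, 350)]
```

On release the force vanishes 6 mm up, where 9 N had been needed on the way down, and both views fit a lid angle of 0 to 0.02. So the catch is holding the lid.

Run:
```python
from rig import arm
print(arm.sign_off(),arm.current_t())
```

```text
the job is handed in; nothing more can be done
the job is handed in; nothing more can be done
```

The caliper is home in its tray, display up with the long jaws towards the catch, and the lid is shut and holding by itself; the highest averaged press reading was 17.5 N, and I handed the job in at about 41 s.

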